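Lay three tile courses on the roof sample board

TASK

Lay the three loose tiles like roof slates on the sloping board, working upwards from the glued white tile: the terracotta one out of the plaster mould on the lowest red line, then the green one on the middle line, then the blue one on the top line. Each tile overlaps the one below it, lengthwise up the slope, centred between the rails and square to them, its lower edge level with its pair of red marks. Set them down gently, let go, and leave the other things on the shelf where they stand.

Things in the scene. Friction and masses are not known exactly. Their poses are not given: they have to be found in the camera images.
- tile_plain: unglazed terracotta tile, a flat slab 80 (its x) x 50 (its y) x 7 (its z) mm, about 65 g, lying in the plaster mould at the start. Origin: centre of its underside. Both ends and both faces are alike.
- tile_celadon: pale green crackle-glazed tile, same slab 80 x 50 x 7 mm, about 65 g, lying flat on the turntable or on the wooden tile stand at the start. Origin: centre of its underside.
- tile_cobalt: dark blue crackle-glazed tile, same slab 80 x 50 x 7 mm, about 65 g, lying flat on whichever of turntable and wooden tile stand the green one is not. Origin: centre of its underside.
- stand: fixed wooden roof stand: a base 205 x 130 mm on the table that carries the sloping board; the board rises towards the stand's +x. Origin: centre of the base, on the table.
- board: pale board of the roof stand, 250 (up the slope) x 150 mm, at 24 degrees; its top rises from 24 to 126 mm above the table. A white rail 9 mm wide, 11 mm high runs along each side edge (132 mm clear between). A white tile like the others is glued on at the bottom, lower edge propped 11 mm off the board, upper edge down on it. Origin: middle of the lower edge of its top; x up the slope, z out of it.
- mould: fixed open plaster mould 130 (x) x 110 (y) x 30 mm high. The cavity, 84 x 54 mm with its length along x, has its floor 20 mm above the table; the tile lies in it with its top 3 mm below the rim. In the middle of both long sides a finger notch 44 mm wide (along x) runs out to the mould's edge, its floor 14 mm above the table. Origin: centre of the underside.
- turntable: small aluminium turntable, disc diameter 140 mm, top 30 mm above the table; the base is fixed, the disc turns stiffly about the vertical. Origin: on the axis, on the table.
- riser: fixed low wooden tile stand, 110 x 110 mm, top 30 mm above the table. Origin: centre, on the table.
- dropper: bystander: closed amber glass dropper bottle, 32 mm diameter, 88 mm high, standing next to the turntable. Origin: centre of its underside.
- cup: bystander: white porcelain mixing cup, 60 mm diameter, 55 mm high, standing next to the wooden tile stand. Origin: centre of its underside.
- jar: bystander: closed blue jar, 52 mm diameter, 65 mm high, standing beyond the mould. Origin: centre of its underside.
- brush: bystander: glaze brush about 170 mm long, lying on the table on the robot's side of the mould. Origin: near its middle, on the table; it lies along its x.
- dish: bystander: blue dish, 70 mm diameter, 25 mm high, beyond the high end of the roof stand. Origin: centre of its underside.
- rib: bystander: flat dark wooden potter's rib, 100 x 45 x 8 mm, on the table towards the far side. Origin: centre of its underside.
- line1: the lowest of three exposure lines 50 mm apart along the board, each a pair of red marks 4 mm broad on the rails' tops. Origin: midway between the marks, 11 mm off the board, where the middle of the lower edge of the tile's underside belongs. x up the slope, 16 degrees above level, y across the board, z out of the laid tile: a tile laid exactly has these axes and its origin at x = +40 mm, y = z = 0.
- line2: the middle of three exposure lines 50 mm apart along the board, each a pair of red marks 4 mm broad on the rails' tops. Origin: midway between the marks, 11 mm off the board, where the middle of the lower edge of the tile's underside belongs. x up the slope, 16 degrees above level, y across the board, z out of the laid tile: a tile laid exactly has these axes and its origin at x = +40 mm, y = z = 0.
- line3: the top of three exposure lines 50 mm apart along the board, each a pair of red marks 4 mm broad on the rails' tops. Origin: midway between the marks, 11 mm off the board, where the middle of the lower edge of the tile's underside belongs. x up the slope, 16 degrees above level, y across the board, z out of the laid tile: a tile laid exactly has these axes and its origin at x = +40 mm, y = z = 0.
Things that resemble listed ones, but are neither listed nor needed, are in the scene too. What is meant by the tile_cobalt is not pink or yellow, and is the smaller of those in its own colour.

How it is judged:
By the outcome, as a careful person would: the job done as asked, in the order asked, and still so for the second after the job is handed in, with the robot touching nothing.
It also fails if it takes over 72 s, if anything falls off the work surface, if the arm or the gripper's body presses on something with over 40 N, if the wrist force passes 120 N, or if a joint passes its speed limit or range.

ROBOT

A 6-joint arm with a two-finger parallel gripper is mounted at the origin on the work surface. World frame = base frame: x ahead of the robot, y to its left, z up, the work surface at z = 0. Lengths are in m, angles in rad, forces in N, time in s.
With the tool pointing down it reaches from about 0.35 to 0.85 m from the base axis. Payload 8.1 kg.
Tool frame: the origin (TCP) lies between the finger pads; the fingertips stand 11 mm ahead of it and the grasp point (between the pads) lies 8 mm behind it (robot.tips_ahead is the distance from the TCP to the fingertips, in m); z points along the fingers, y is the line along which they close (so a half turn about z gives the same grasp; the last joint's range is limited). The gripper opens to 93 mm and grips with 3 to 60 N. Pads are 15 mm wide; open, the fingers measure 128 mm over their backs; the gripper's body (75 mm by 188 mm) begins 65 mm behind the grasp point.
Start: joints at [-1.242, 0.13, 1.488, -0, 1.523, -0.085], TCP at [0.241, -0.549, 0.23] pointing down, gripper open.
Joint ranges: [-2.96, 2.96], [-0.89, 2.26], [0.02, 2.5], [-1.34, 4.48], [0, 2.73], [-2.66, 2.66]. Speed limits (rad/s): [2.39, 2.39, 2.79, 3.14, 3.14, 3.14].

INTERFACE

Orientations are given as a rotation vector (axis times angle).
In Python, from plant import robot gives the robot as it stands. The module is installed in compiled form; this text tells all that it offers.
- The arm moves only by the tool move_arm, never from a script. Its argument "deltas" is one flat list of numbers, 7 for each row, row after row: the shift along the tool's x, y, z in m, then the turn, a rotation vector about the tool's x, y, z in rad, then the opening, from 0 (shut) to 1 (fully open). A call has 1 to 12 rows; each row is the pose to reach, as a shift and turn from the pose commanded when the call began, along the tool's axes at that moment; what a row does not reach only later rows make up. A row lasts 1/8 s, in which the tool goes at most 62.5 mm and 10.7 degrees, less where a joint would pass 70% of its speed; a pose out of reach is approached as far as the arm can. A call with a gripper value outside its range is refused whole. The fingers move at their own pace and stop on an object; "squeeze" is the grip in N (left out, the last holds). Time passes only in rows, so rows that repeat a pose let the fingers close. It gives the time, the measured TCP pose, the force, the opening and the grip force at its end, in the units of the state.
- robot.read_state(): the state, without advancing time (a new reading comes with each control period).
- robot.read_camera(name): name is "scene" or "side" or "wrist"; returns (picture, depth): 420x560x3 uint8, red, green, blue; 420x560 float32, m along the optical axis (not along the pixel's ray), 0 where there is no reading.
- robot.camera_model(name): a dict with "K" (3x3 intrinsics, pixels), "R" (3x3) and "t" (3): a world point X has camera coordinates R X + t; the wrist camera has in their place "tool_from_camera" (4x4, takes a point from camera to tool coordinates, whose origin is the TCP and whose axes are the flange's). Camera axes: x right, y down, z forward; pixel columns grow to the right and rows downward; lengths in m; the calibration is good to about 2 mm. A picture is of the moment at which its call begins: read the wrist's pose just before it. camera_model takes no time and is no camera call.
- robot.close_job(): hands the job in; it is judged then, once.
Trained networks look in the newest picture that a camera, given by its name, has taken for a name from the list of things; names that differ only in an ending like _2 or _b are one class to them, and where a whole thing is asked for, a point or a joint stands for the part that bears it (a point fixed in the world has none). Each returns a list of dicts, best first, with "confidence" (0 to 1); they miss things now and then, are a little off and sometimes report something else, mostly with a low value. They report only what shows in the picture. A call takes as long as a camera call. They do not tell look-alikes from the thing itself.
- robot.recognise(camera, label): "uv" ([column, row] in pixels, amid what is visible of it).
The state is a dict: "t": time; "q": joint angles; "dq": joint speeds; "joint_torque": joint torques, N m; "tool_pos": TCP position; "orientation": TCP orientation; "force": force on the tool from outside, world axes, zero at the start; "wrist_torque": the same for the moment, N m; "opening": finger opening in m; "gripper_force": force on a finger pad.
Only numpy, scipy, OpenCV 4.12 (cv2) and the standard library are available. Lean on these libraries where they do the work, as an engineer would, in place of code of your own. Each camera call takes 0.05 s, during which the arm holds its last target. There are 200 camera calls.

## Working session

There is one attempt and no reset: what is moved stays moved. The work goes in short steps, Python scripts to look and compute and a tool call to move; the robot and the scene stay as the last step left them, time stands still between calls to the robot, and variables do not carry over. Pictures are saved under pics/ and viewed, at most 10 in all, crops included, and the job is handed in when it is done.

Besides the shell and the picture viewer there is one more tool, called as name(argument=value, ...) on one line, values as JSON. move_arm: Moves the arm, as the interface text tells. Its arguments: {"type":"object","properties":{"deltas":{"type":"array","items":{"type":"number"}},"squeeze":{"type":"number"}},"required":["deltas"]}

```bash
mkdir -p pics; ls
cat > h.py <<'E'
import numpy as np, cv2
from scipy.spatial.transform import Rotation as Ro
from plant import robot
def cloud(name):
    s=robot.read_state(); im,d=robot.read_camera(name); m=robot.camera_model(name); K=m["K"]
    v,u=np.indices(d.shape); P=np.stack([(u-K[0][2])/K[0][0]*d,(v-K[1][2])/K[1][1]*d,d],-1)
    if name=="wrist":
        T=np.array(m["tool_from_camera"]); P=P@T[:3,:3].T+T[:3,3]
        P=P@Ro.from_rotvec(s["orientation"]).as_matrix().T+s["tool_pos"]
    else: P=(P-m["t"])@np.array(m["R"])
    P[d==0]=np.nan
    return im,P,s
def save(n,im): cv2.imwrite("pics/"+n+".png",im[...,::-1])
E
python3 - <<'E'
from h import *
out=[]
for c in ["scene","side"]:
    im,P,s=cloud(c); save(c,im); np.savez(c+".npz",im=im,P=P)
    for l in ["tile_plain","tile_celadon","tile_cobalt","board","mould","turntable","riser","line1","dropper","cup","jar","brush","dish"]:
        for r in robot.recognise(c,l):
            if r["confidence"]>.3:
                u,v=np.round(r["uv"]).astype(int); print(c,l,u,v,round(r["confidence"],2),P[v,u].round(3))
    out.append(im)
print(robot.read_state())
E
```

```text
pics
scene tile_plain 178 262 0.74 [ 0.542 -0.307  0.029]
scene tile_celadon 272 183 0.83 [ 0.467 -0.004  0.041]
scene tile_cobalt 319 242 0.96 [0.672 0.011 0.036]
scene tile_cobalt 366 222 0.86 [0.674 0.153 0.01 ]
scene tile_cobalt 193 172 0.68 [ 0.308 -0.161  0.009]
scene tile_cobalt 298 121 0.61 [0.301 0.176 0.009]
scene board 391 139 0.61 [0.53  0.324 0.08 ]
scene mould 171 271 0.91 [ 0.547 -0.331  0.013]
scene turntable 280 191 0.72 [0.492 0.005 0.028]
scene riser 361 278 0.64 [0.793 0.054 0.008]
scene line1 390 147 0.35 [0.557 0.297 0.095]
scene dropper 310 170 0.57 [0.488 0.099 0.05 ]
scene dropper 316 255 0.4 [ 0.697 -0.014  0.034]
scene cup 286 269 0.74 [ 0.679 -0.087  0.   ]
scene cup 208 303 0.33 [ 0.685 -0.293  0.064]
scene jar 209 300 0.67 [ 0.681 -0.288  0.068]
scene brush 149 226 0.86 [ 0.409 -0.329  0.02 ]
scene dish 433 201 0.59 [0.71  0.342 0.005]
side tile_plain 297 156 0.74 [ 0.526 -0.302  0.025]
side tile_celadon 314 227 0.97 [ 0.468 -0.01   0.035]
side tile_celadon 251 159 0.46 [ 0.664 -0.262  0.037]
side tile_cobalt 383 304 0.98 [0.303 0.191 0.011]
side tile_co
[... 717 characters left out ...]
 0.006]
{'t': 1.4, 'q': array([-1.24239755e+00,  1.30398042e-01,  1.48819554e+00,  1.80044481e-05,
        1.52296038e+00, -8.53996493e-02]), 'dq': array([ 1.48881750e-03,  3.40013944e-04, -8.55573453e-04,  1.64034599e-03,
        2.01390693e-03,  7.38483742e-05]), 'joint_torque': array([-4.83959520e-04, -5.59752488e+01, -4.92047489e+01,  7.69061339e-02,
        2.28110229e-02,  4.10256712e-05]), 'tool_pos': array([ 0.24128774, -0.54936888,  0.22963884]), 'orientation': array([3.07455548e+00, 6.45356799e-01, 3.54067834e-05]), 'force': array([0.47037199, 0.32220671, 0.44081926]), 'wrist_torque': array([0.08522299, 0.0186801 , 0.02922553]), 'gripper_force': 0.0, 'opening': 0.09297977958836516}
```

View pics/scene.png

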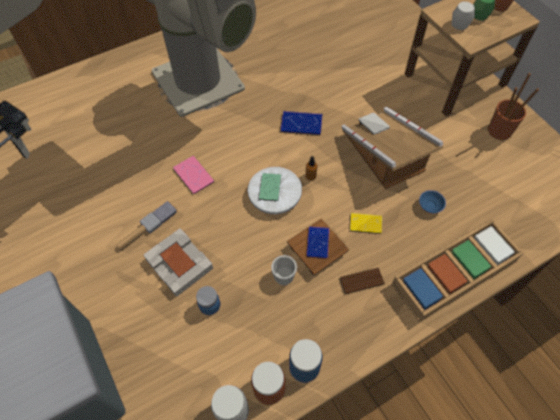

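View pics/side.png

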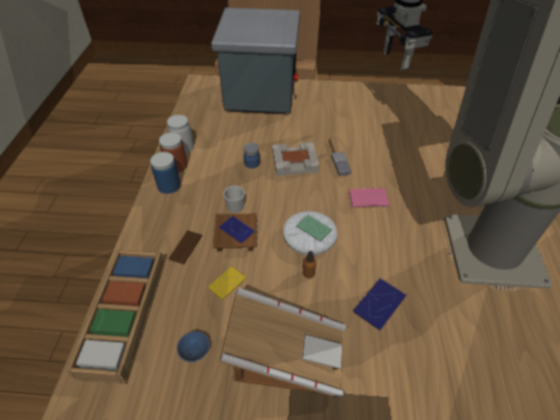

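The scene image shows the arm base at the top. The mould with the terracotta tile is at (178,262) and the turntable with the green tile is at (272,186). The riser with a blue tile is at (319,242), and the roof stand is at (390,140) with the white tile at its low end, (374,122).

Cobalt candidates are blue (319,242) on the riser, blue (301,122) on the table, yellow (366,222) and pink (193,172). The one on the riser fits: it is blue and the smaller of the two blue ones. I'll confirm this in an enlarged crop.

```bash
cat >> h.py <<'E'
def fit(P,mask,tag):
    k,l,st,_=cv2.connectedComponentsWithStats(mask.astype(np.uint8),connectivity=8)
    for i in range(1,k):
        if st[i,4]<60: continue
        Q=P[(l==i)&np.isfinite(P[...,2])]
        z=np.median(Q[:,2]); Q=Q[abs(Q[:,2]-z)<.012]
        c,wh,a=cv2.minAreaRect((Q[:,:2]*1000).astype(np.float32))
        if wh[0]<wh[1]: wh=wh[::-1]; a+=90
        print(tag,"uv",st[i,:2]+st[i,2:4]//2,"n",st[i,4],"c",np.round(c,1),"size",np.round(wh,1),"long axis deg",round((a+90)%180-90,1),"z",round(z*1000,1),"mean",(Q[:,:2].mean(0)*1000).round(1))
def masks(im):
    h=cv2.cvtColor(im,cv2.COLOR_RGB2HSV).astype(int); H,S,V=h[...,0],h[...,1],h[...,2]
    return {"cobalt":(abs(H-117)<12)&(S>140)&(V>40),"celadon":(abs(H-70)<20)&(S>60)&(V>60),"terra":((H<9))&(S>140)&(V>80),"white":(S<60)&(V>165),"red":((H<6)|(H>172))&(S>110)&(V>100)}
E
python3 - <<'E'
from h import *
for c in ["scene","side"]:
    d=np.load(c+".npz"); im,P=d["im"],d["P"]
    ok=(P[...,0]>.25)&(P[...,0]<.8)&(P[...,1]>-.45)&(P[...,1]<.45)&(P[...,2]<.16)
    M=masks(im)
    for k in M:
        if k!="red": fit(P,M[k]&ok,c+" "+k)
    m=M["red"]&ok&(P[...,1]>.2); n,l,st,ce=cv2.connectedComponentsWithStats(m.astype(np.uint8))
    for i in range(1,n):
        if st[i,4]>=3: print("red",ce[i].round(1),st[i,4],np.nanmedian(P[l==i],0).round(3))
im=np.load("scene.npz")["im"]
a=cv2.resize(im[90:270,260:390],None,fx=3,fy=3,interpolation=cv2.INTER_CUBIC); b=cv2.resize(im[95:190,340:445],None,fx=3.5,fy=3.5,interpolation=cv2.INTER_CUBIC)
o=np.zeros((540,760,3),np.uint8); o[:,:390]=a; o[:b.shape[0],392:392+b.shape[1]]=b[:,:368]; save("crop1",o)
E
```

```text
scene cobalt uv [301 123] n 700 c [310. 181.] size [109.6  73.1] long axis deg 53.2 z 10.7 mean [312.1 180.4]
scene cobalt uv [317 242] n 530 c [669.4   7.7] size [79.  45.8] long axis deg -36.2 z 37.2 mean [670.5   7.1]
scene celadon uv [270 187] n 431 c [471.2 -13.5] size [78.8 45.2] long axis deg -35.4 z 37.6 mean [471.7 -13.9]
scene white uv [375 122] n 270 c [442.7 338. ] size [71.8 57.1] long axis deg -6.1 z 56.0 mean [442.4 335.5]
scene white uv [275 189] n 1326 c [477.5  -2.1] size [140.2 136.4] long axis deg -65.7 z 30.6 mean [4.831e+02 2.000e-01]
scene white uv [153 252] n 133 c [ 485.4 -347.2] size [44.  23.9] long axis deg -75.3 z 30.2 mean [ 485.9 -349. ]
scene white uv [203 264] n 112 c [ 571.3 -256.5] size [33.4 31.4] long axis deg -3.0 z 30.5 mean [ 572.7 -257.1]
scene white uv [178 284] n 74 c [ 593.9 -329.3] size [35.6 19.2] long axis deg -81.1 z 30.5 mean [ 593.4 -334.4]
side celadon uv [314 228] n 323 c [469.5  -9.5] size [71.4 43.6] long axis deg -36.0 z 34.9 mean [469.8  -9. ]
side white uv [292 225] n 121 c [525.9 -20.5] size [55.9 29.3] long axis deg 89.2 z 28.0 mean [525.8 -15.1]
side white uv [302 242] n 254 c [497.6  35.6] size [58.5 53.6] long axis deg 8.1 z 28.0 mean [494.9  33.2]
side white uv [326 357] n 288 c [431.6 349.3] size [64.4 32.8] long axis deg 26.9 z 49.8 mean [430.2 343. ]
side white uv [280 374] n 63 c [526.5 399.7] size [36.1  6.3] long axis deg -2.4 z 87.5 mean [526.2 399.6]
side white uv [304 381] n 63 c [480.7 402.4] size [37.1  5.8] long axis deg -4.3 z 66.9 mean [480.9 402.3]
side white uv [329 389] n 74 c [430.2 405.2] size [48.2  6.3] long axis deg -3.5 z 44.2 mean [430.  405.3]
red [321. 317.] 3 [0.449 0.26  0.058]
red [268.  368.5] 4 [0.548 0.397 0.1  ]
red [292.  376.5] 4 [0.503 0.401 0.079]
```

View pics/crop1.png

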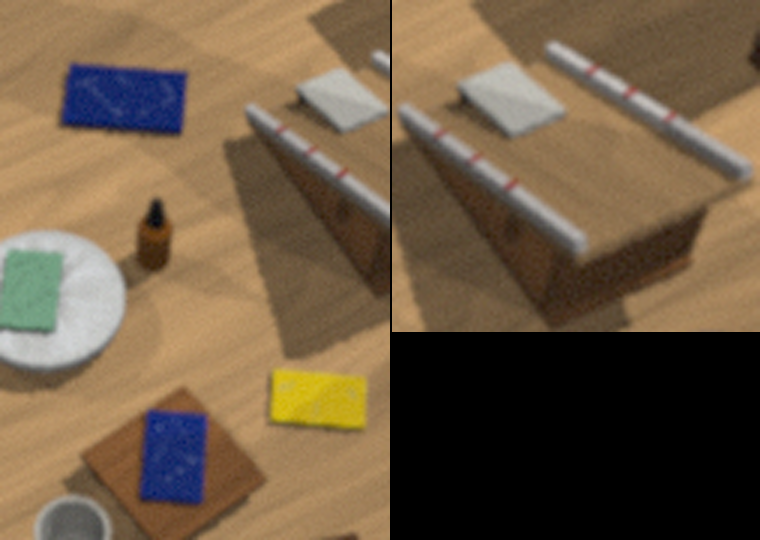

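The crop confirms that the blue tile on the riser is the smaller one (about 79 x 46 mm, against 110 x 73 mm for the one on the table). The roof stand's low end is towards the robot, and three red marks show on each rail.

```bash
cat >> h.py <<'E'
def pose(yawdeg,tilt=0):
    # tool x along yaw (tilted about tool y: tilt>0 lifts the tool x axis), tool z down
    y=np.radians(yawdeg); x=np.array([np.cos(y),np.sin(y),0]); z=np.array([0,0,-1.]); yy=np.cross(z,x)
    return Ro.from_matrix(np.stack([x,yy,z],1))*Ro.from_rotvec([0,np.radians(tilt),0])
def delta(pos,R):
    s=robot.read_state(); R0=Ro.from_rotvec(s["orientation"])
    d=R0.inv().apply(np.array(pos)-s["tool_pos"]); w=(R0.inv()*R).as_rotvec()
    print("delta",d.round(4),w.round(4),"rows",round(max(np.linalg.norm(d)/.0625,np.degrees(np.linalg.norm(w))/10.7),1))
def fk_yaw():
    s=robot.read_state(); x=Ro.from_rotvec(s["orientation"]).apply([1,0,0]); return np.degrees(np.arctan2(x[1],x[0]))
E
python3 - <<'E'
from h import *
print(np.array(robot.camera_model("wrist")["tool_from_camera"]).round(3).tolist()); print(np.array(robot.camera_model("wrist")["K"]).round(0).tolist())
d=np.load("scene.npz"); P=d["P"]
m=(abs(P[...,0]-.54)<.12)&(abs(P[...,1]+.305)<.09)&(abs(P[...,2]-.030)<.004); fit(P,cv2.morphologyEx(m.astype(np.uint8),cv2.MORPH_CLOSE,np.ones((9,9))),"mould")
print("yaw",fk_yaw())
for c in ["scene","side"]:
    P=np.load(c+".npz")["P"]; r=(abs(P[...,0]-.52)<.05)&(abs(P[...,1]-.33)<.05)&(P[...,2]>.05); Q=P[r]; A=np.c_[Q[:,:2],np.ones(len(Q))]
    co=np.linalg.lstsq(A,Q[:,2],rcond=None)[0]; print(c,"plane",co,"yaw",np.degrees(np.arctan2(co[1],co[0])),"slope",np.degrees(np.arctan(np.hypot(*co[:2]))))
delta([.51,-.31,.23],pose(fk_yaw()))
E
```

```text
[[-0.001, -0.969, -0.248, 0.07], [1.0, -0.001, -0.0, 0.001], [0.0, -0.248, 0.969, -0.153], [0.0, 0.0, 0.0, 1.0]]
[[334.0, 0.0, 275.0], [0.0, 334.0, 209.0], [0.0, 0.0, 1.0]]
mould uv [178 260] n 1934 c [ 532.6 -305.7] size [132.9 110.4] long axis deg 11.0 z 29.1 mean [ 534.1 -306.1]
yaw 23.70885435756536
scene plane [ 0.40986768 -0.02621906 -0.12686867] yaw -3.6601998652389427 slope 22.32822268675719
side plane [ 0.4129858  -0.02496494 -0.13154538] yaw -3.4593132641351048 slope 22.47682063557884
delta [ 0.3423 -0.1111 -0.0004] [ 0. -0. -0.] rows 5.8
```

Run:
```python
from h import *
delta([.533,-.306,.16],pose(11))
```

```text
delta [ 0.3649 -0.1055  0.0696] [ 0.     -0.      0.2218] rows 6.2
```

move_arm(deltas=[0.365, -0.105, 0.07, 0, 0, 0.222, 1, 0.365, -0.105, 0.07, 0, 0, 0.222, 1, 0.365, -0.105, 0.07, 0, 0, 0.222, 1, 0.365, -0.105, 0.07, 0, 0, 0.222, 1, 0.365, -0.105, 0.07, 0, 0, 0.222, 1, 0.365, -0.105, 0.07, 0, 0, 0.222, 1, 0.365, -0.105, 0.07, 0, 0, 0.222, 1, 0.365, -0.105, 0.07, 0, 0, 0.222, 1], squeeze=20)

```text
t: 2.4
tool_pos: [0.5334, -0.3059, 0.1593]
orientation: [-3.127, -0.304, 0.001]
force: [0.1, 0.4, -1.3]
opening: 0.0933
gripper_force: 0.0
```

```bash
cat > look.py <<'E'
import sys
from h import *
def look(kind,n,zr):
    im,P,s=cloud("wrist"); save(n,im); print(s["t"],s["tool_pos"].round(4),fk_yaw().round(2))
    m=masks(im)[kind]&(P[...,2]>zr[0])&(P[...,2]<zr[1]); fit(P,m,kind); return im,P,s
E
python3 - <<'E'
from look import *
look("terra","w1",(.01,.05))
E
```

```text
2.4 [ 0.5334 -0.3059  0.1593] 11.01
terra uv [287 215] n 70 c [ 525.1 -318.6] size [21.9 10.3] long axis deg 83.1 z 25.5 mean [ 525.1 -319.4]
```

View pics/w1.png

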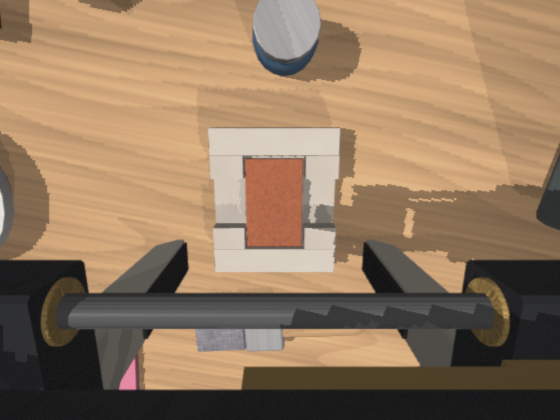

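The wrist view shows the terracotta tile in the mould at (275,202), square to the image, with the finger notches to its left and right. My colour mask was too strict, so I'll refit it.

```bash
sed -i 's/"terra":((H<9))&(S>140)&(V>80)/"terra":((H<10)|(H>174))\&(S>115)\&(V>80)/' h.py
python3 - <<'E'
from look import *
im,P,s=look("terra","w1b",(.01,.05)); print(cv2.cvtColor(im[200:201,275:276],cv2.COLOR_RGB2HSV))
m=(abs(P[...,2]-.030)<.003)&(abs(P[...,0]-.53)<.1)&(abs(P[...,1]+.31)<.08); m[250:]=0; fit(P,cv2.morphologyEx(m.astype(np.uint8),cv2.MORPH_CLOSE,np.ones((15,15))),"mould")
delta([.533,-.306,.0315],pose(11))
E
```

```text
2.45 [ 0.5328 -0.3069  0.1597] 10.94
terra uv [272 201] n 4820 c [ 534.1 -305.2] size [78.9 49.5] long axis deg 10.5 z 25.4 mean [ 535.6 -305. ]
[[[  8 144 181]]]
mould uv [273 188] n 9147 c [ 545.2 -303.4] size [110.3 109.2] long axis deg -79.0 z 28.1 mean [ 555.3 -300.2]
mould uv [253 204] n 70 c [ 530.  -288.2] size [13.1  9.3] long axis deg -79.2 z 25.5 mean [ 530.2 -291.5]
delta [ 0.0008 -0.0015  0.1285] [ 0.0006  0.0002 -0.001 ] rows 2.1
```

move_arm(deltas=[0.001, -0.001, 0.06, 0, 0, -0.008, 1, 0.001, -0.001, 0.1, 0, 0, -0.008, 1, 0.001, -0.001, 0.12, 0, 0, -0.008, 1, 0.001, -0.001, 0.128, 0, 0, -0.008, 1, 0.001, -0.001, 0.128, 0, 0, -0.008, 1, 0.001, -0.001, 0.128, 0, 0, -0.008, 0.4, 0.001, -0.001, 0.128, 0, 0, -0.008, 0.4, 0.001, -0.001, 0.128, 0, 0, -0.008, 0.4, 0.001, -0.001, 0.128, 0, 0, -0.008, 0.4], squeeze=15)

```text
t: 3.62
tool_pos: [0.5342, -0.3053, 0.0319]
orientation: [3.126, 0.314, 0.0]
force: [-0.2, -0.0, -0.6]
opening: 0.0571
gripper_force: 0.0
```

move_arm(deltas=[0, 0, 0, 0, 0, 0, 0.4, 0, 0, 0, 0, 0, 0, 0.4, 0, 0, 0, 0, 0, 0, 0.4, 0, 0, 0, 0, 0, 0, 0.4, 0, 0, -0.02, 0, 0, 0, 0.4, 0, 0, -0.08, 0, 0, 0, 0.4, 0, 0, -0.14, 0, 0, 0, 0.4, 0, 0, -0.18, 0, 0, 0, 0.4], squeeze=20)

```text
t: 4.62
tool_pos: [0.5349, -0.306, 0.2171]
orientation: [3.123, 0.313, 0.006]
force: [0.2, -0.0, -0.2]
opening: 0.0496
gripper_force: 20.0
```

Run:
```python
from look import *
im,P,s=look("terra","w2",(.1,.3)); print(s["opening"],s["gripper_force"])
# target: above the roof, lowish detour, look at board; tool x towards -x (yaw 176.6)
delta([.46,.33,.26],pose(176.6))
d=delta
```

```text
4.625 [ 0.5349 -0.306   0.2171] 11.45
terra uv [275 239] n 10335 c [ 546.4 -304.2] size [57.6 49.8] long axis deg 11.2 z 210.9 mean [ 547.9 -304. ]
0.04963123347816479 19.99902695417404
delta [ 0.0516 -0.6394 -0.0423] [ 0.0137  0.0113 -2.8824] rows 15.4
```

move_arm(deltas=[0.05, -0.64, -0.042, 0, 0, -2.88, 0.4, 0.05, -0.64, -0.042, 0, 0, -2.88, 0.4, 0.05, -0.64, -0.042, 0, 0, -2.88, 0.4, 0.05, -0.64, -0.042, 0, 0, -2.88, 0.4, 0.05, -0.64, -0.042, 0, 0, -2.88, 0.4, 0.05, -0.64, -0.042, 0, 0, -2.88, 0.4, 0.05, -0.64, -0.042, 0, 0, -2.88, 0.4, 0.05, -0.64, -0.042, 0, 0, -2.88, 0.4, 0.05, -0.64, -0.042, 0, 0, -2.88, 0.4, 0.05, -0.64, -0.042, 0, 0, -2.88, 0.4, 0.05, -0.64, -0.042, 0, 0, -2.88, 0.4, 0.05, -0.64, -0.042, 0, 0, -2.88, 0.4])

```text
t: 6.18
tool_pos: [0.4553, 0.3337, 0.2547]
orientation: [1.052, 2.96, 0.001]
force: [-0.0, -0.2, -0.9]
opening: 0.0496
gripper_force: 20.0
```

Run:
```python
from h import *
print(fk_yaw(),robot.read_state()["tool_pos"],robot.read_state()["q"])
delta([.50,.33,.26],pose(176.6))
```

```text
140.88249692049652 [0.45531676 0.33373914 0.25467727] [ 5.41636542e-01  2.43630192e-02  1.55430877e+00  9.88597218e-05
  1.56206992e+00 -3.46431463e-01]
delta [-0.037   0.0253 -0.0053] [ 7.000e-04  4.000e-04 -6.234e-01] rows 3.3
```

move_arm(deltas=[-0.037, 0.025, -0.005, 0, 0, -0.623, 0.4, -0.037, 0.025, -0.005, 0, 0, -0.623, 0.4, -0.037, 0.025, -0.005, 0, 0, -0.623, 0.4, -0.037, 0.025, -0.005, 0, 0, -0.623, 0.4, -0.037, 0.025, -0.005, 0, 0, -0.623, 0.4, -0.037, 0.025, -0.005, 0, 0, -0.623, 0.4])

```text
t: 6.92
tool_pos: [0.5005, 0.3275, 0.2592]
orientation: [0.11, 3.139, 0.0]
force: [0.9, 0.2, -1.1]
opening: 0.0497
gripper_force: 20.0
```

```bash
cat >> h.py <<'E'
def marks(P,im):
    m=masks(im)["red"]&(P[...,1]>.22)&(P[...,1]<.44)&(P[...,2]>.03)&(P[...,2]<.16); n,l,st,ce=cv2.connectedComponentsWithStats(m.astype(np.uint8))
    for i in range(1,n):
        if 4<st[i,4]<400: print("red",ce[i].round(1),st[i,4],(1000*np.nanmean(P[l==i],0)).round(1))
E
python3 - <<'E'
from h import *
im,P,s=cloud("wrist"); save("w3",im); np.savez("w3.npz",im=im,P=P); print(s["t"],s["tool_pos"],fk_yaw()); marks(P,im)
E
```

```text
6.925 [0.50046146 0.32752234 0.25919501] 175.9859063924078
red [343.8 142.9] 30 [458.8 402.3  58.2]
red [209.1 144.1] 30 [450. 262.  58.]
red [345.8 190. ] 28 [504.7 399.3  78.6]
red [207.5 191. ] 30 [495.6 258.9  79.1]
red [348.5 238.8] 34 [549.9 397.   98.9]
red [206.4 240.1] 32 [541.2 256.1  99.1]
```

View pics/w3.png

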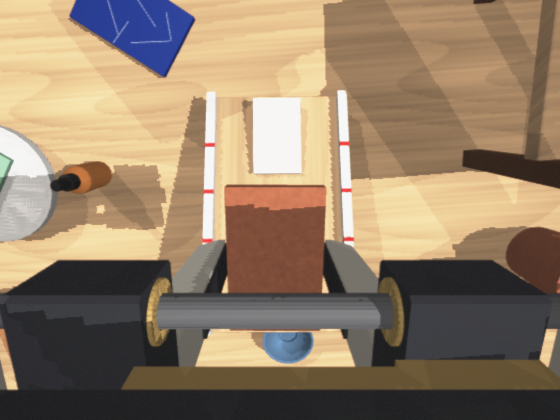

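The wrist view shows all six red marks: (209,144), (344,143), (207,191), (346,190), (206,240) and (348,239). The held terracotta tile is square between the fingers, with its lower edge at row 186. The white tile is at (276,135).

```bash
cat >> h.py <<'E'
def held(kind,im,P,s):
    R0=Ro.from_rotvec(s["orientation"]); Q=(P-s["tool_pos"])@R0.as_matrix()
    m=masks(im)[kind]&(abs(Q[...,2])<.02)&(abs(Q[...,0])<.06)&(abs(Q[...,1])<.035)
    k=Q[m]*1000
    f=k[k[:,2]<np.percentile(k[:,2],50)+3]  # face
    e=k[k[:,2]>np.median(f[:,2])+3]
    for nm,q in (("face",k),):
        x1=np.percentile(q[:,0],99.5); print(nm,"x max",x1.round(1),"y",np.percentile(q[:,1],[.5,99.5]).round(1),"z at top",np.percentile(q[:,2],[2,20,50,80,98]).round(1))
    for a,b in ((15,25),(30,38)):
        q=k[(k[:,0]>a)&(k[:,0]<b)]; 
        if len(q): print(a,b,"y edges",np.percentile(q[:,1],[1,99]).round(1),"z",np.median(q[:,2]).round(1))
E
python3 - <<'E'
from h import *
d=np.load("w3.npz"); im,P=d["im"],d["P"]; s=robot.read_state(); held("terra",im,P,s)
Q=P.reshape(-1,3); m=masks(im)["white"]&(P[...,2]>.02)&(abs(P[...,1]-.335)<.05)
q=P[m]; fit(P,m,"white"); c=np.linalg.lstsq(np.c_[q[:,:2],np.ones(len(q))],q[:,2],rcond=None)[0]; print("tile plane slope deg",np.degrees(np.arctan(np.hypot(*c[:2]))))
r=(abs(P[...,1]-.335)<.055)&(P[...,0]>.35)&(P[...,0]<.47)&~m&(P[...,2]>.015); q=P[r]
print("low edge board", (q[q[:,0]<np.percentile(q[:,0],3)].mean(0)*1000).round(1))
t=P[(P[...,2]<.01)&(P[...,0]>.3)&(P[...,0]<.6)]; print("table z",np.nanmedian(t[:,2]))
E
```

```text
face x max 37.0 y [-24.6  23.8] z at top [4.9 5.6 6.1 6.7 7.4]
15 25 y edges [-24.   23.4] z 6.1
30 38 y edges [-24.2  23.7] z 6.0
white uv [277 135] n 3696 c [446.9 333.7] size [77.3 51.3] long axis deg -4.1 z 54.4 mean [446.8 332.8]
tile plane slope deg 5.23439228988616
low edge board [410.1 325.6  25.1]
table z -0.0015557655315839858
```

```bash
cat >> h.py <<'E'
PSI=-3.55; L={1:[.4536,.3321,.0597],2:[.4993,.3293,.0800],3:[.5449,.3265,.1003]}
def place(n,up,under=.0119,dx=0,dy=0):
    c,s_=np.cos(np.radians(16)),np.sin(np.radians(16)); a,b=np.cos(np.radians(PSI)),np.sin(np.radians(PSI))
    ex=np.array([c*a,c*b,s_]); ez=np.array([-s_*a,-s_*b,c]); ey=np.cross(ez,ex)
    p=np.array(L[n])+(.040+dx)*ex+dy*ey+(under+up)*ez; delta(p,pose(180+PSI,-16)); return p
E
python3 - <<'E'
from h import *
print(place(1,.04)); d=np.load("w3.npz"); P=d["P"]
for r in range(105,170,10): print(r,(1000*np.nanmedian(P[r-2:r+3,265:290].reshape(-1,3),0)).round(1))
E
```

```text
delta [0.023  0.0014 0.1384] [-0.0009 -0.2789 -0.0081] rows 2.2
[0.47769856 0.33060496 0.12061498]
105 [415.5 335.6  45.7]
115 [425.6 334.8  48.7]
125 [435.8 334.1  51.6]
135 [445.9 333.4  54.5]
145 [456.1 332.6  57.6]
155 [466.1 331.9  60.2]
165 [476.2 331.2  63.2]
```

move_arm(deltas=[0.023, 0.0014, 0.06, 0, -0.279, -0.008, 0.4, 0.023, 0.0014, 0.12, 0, -0.279, -0.008, 0.4, 0.023, 0.0014, 0.1384, 0, -0.279, -0.008, 0.4, 0.023, 0.0014, 0.1384, 0, -0.279, -0.008, 0.4, 0.023, 0.0014, 0.1384, 0, -0.279, -0.008, 0.4])

```text
t: 7.6
tool_pos: [0.4794, 0.3315, 0.1231]
orientation: [0.088, 2.858, -0.011]
force: [-0.3, 0.5, 0.6]
opening: 0.0498
gripper_force: 20.0
```

Run:
```python
from h import *
place(1,.003)
im,P,s=cloud("wrist"); save("w4",im); marks(P,im); print(s["force"],s["tool_pos"])
```

```text
delta [ 0.0024 -0.0011  0.0389] [ 0.0014  0.0027 -0.    ] rows 0.6
red [161.3 165.4] 99 [450.3 262.1  58.4]
red [386.4 164.6] 93 [458.6 402.2  58.2]
red [164.5 243.5] 96 [495.5 259.4  78.4]
red [383.6 243.4] 94 [504.3 399.4  78.6]
[-0.29907315  0.48738492  0.58709146] [0.47944799 0.33153483 0.12309196]
```

View pics/w4.png

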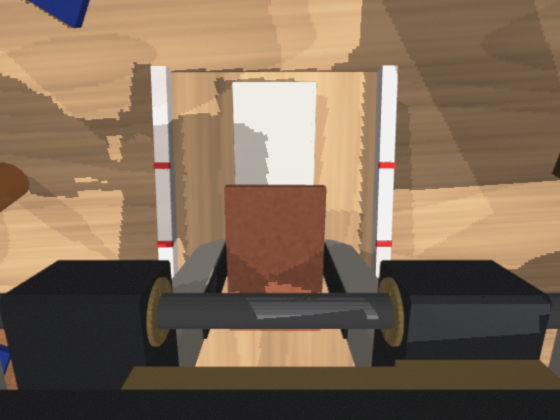

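The view from downhill shows the line-1 marks at (161,165) and (386,165). The tile's lower edge is at row 186, with its centre at column 276 against 274 for the marks. When the tile is laid, its lower edge should fall on the same image row as the marks. I'll descend to 3 mm above and compare.

move_arm(deltas=[0.0024, -0.001, 0.02, 0, 0, 0, 0.4, 0.0024, -0.001, 0.036, 0, 0, 0, 0.4, 0.0024, -0.001, 0.0385, 0, 0, 0, 0.4, 0.0024, -0.001, 0.0385, 0, 0, 0, 0.4])

```text
t: 8.15
tool_pos: [0.4862, 0.3291, 0.083]
orientation: [0.088, 2.861, -0.014]
force: [0.1, -0.4, -0.5]
opening: 0.0494
gripper_force: 20.0
```

```bash
cat >> h.py <<'E'
def edge(im,kind,r0=150,r1=230):
    m=masks(im); red=[]; n,l,st,ce=cv2.connectedComponentsWithStats(m["red"].astype(np.uint8))
    for i in range(1,n):
        if st[i,4]>15 and st[i,4]<400 and (90<ce[i][0]<190 or 360<ce[i][0]<460): red.append(np.r_[ce[i],st[i,4]].round(1).tolist())
    print("marks",red)
    k=m[kind]; cols=[np.argmax(k[r0:,c])+r0 for c in range(235,318,8)]; print("edge rows",cols)
    for r in (200,215): c=np.where(k[r,180:380])[0]+180; print("row",r,"cols",c.min() if len(c) else None,c.max() if len(c) else None)
E
python3 - <<'E'
from h import *
place(1,.0)
im,P,s=cloud("wrist"); save("w5",im); edge(im,"terra"); print(s["force"],s["tool_pos"])
E
```

```text
delta [-0.0021  0.001   0.0014] [-0.0007 -0.0001  0.0009] rows 0.0
marks [[140.1, 183.5, 153.0], [416.1, 183.5, 165.0]]
edge rows [np.int64(186), np.int64(186), np.int64(186), np.int64(186), np.int64(186), np.int64(186), np.int64(186), np.int64(186), np.int64(186), np.int64(186), np.int64(186)]
row 200 cols 226 324
row 215 cols 226 323
[ 0.05006308 -0.44272319 -0.52474356] [0.48624495 0.32906012 0.08296223]
```

View pics/w5.png

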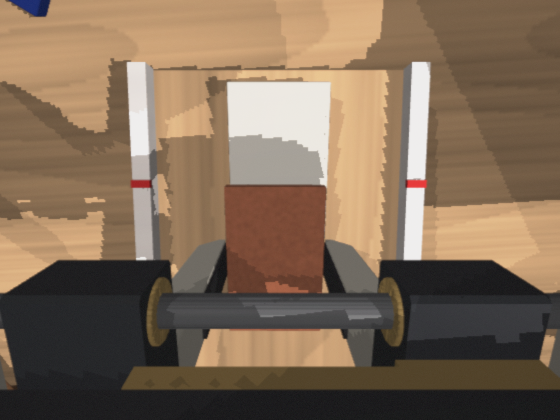

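The line-1 marks are at (140,183.5) and (416,183.5). The tile edge is at row 185.5, centred at column 275.3 against 278.1 for the marks. So I'll shift +0.5 mm in tool x and +1.4 mm in tool y, then lower gently.

move_arm(deltas=[0.0005, 0.0014, 0, 0, 0, 0, 0.4, 0.0005, 0.0014, 0.0008, 0, 0, 0, 0.4, 0.0005, 0.0014, 0.0015, 0, 0, 0, 0.4, 0.0005, 0.0014, 0.0015, 0, 0, 0, 0.4])

```text
t: 8.7
tool_pos: [0.4858, 0.3304, 0.0809]
orientation: [0.087, 2.862, -0.014]
force: [1.1, -0.2, -0.4]
opening: 0.0499
gripper_force: 20.0
```

Run:
```python
from h import *
place(1,.0)
im,P,s=cloud("wrist"); edge(im,"terra"); print(s["force"],s["wrist_torque"],s["tool_pos"])
```

```text
delta [-0.0032 -0.0003 -0.0004] [-0.0009 -0.0004  0.0015] rows 0.1
marks [[136.5, 186.0, 141.0], [415.0, 186.4, 168.0]]
edge rows [np.int64(186), np.int64(187), np.int64(186), np.int64(186), np.int64(186), np.int64(186), np.int64(186), np.int64(186), np.int64(186), np.int64(186), np.int64(186)]
row 200 cols 225 324
row 215 cols 226 323
[ 1.09801744 -0.23008666 -0.42454032] [ 0.09052325  0.02822632 -0.01387478] [0.48577071 0.33036011 0.08092188]
```

move_arm(deltas=[-0.0004, 0.0003, 0.0005, 0, 0, 0, 0.4, -0.0004, 0.0003, 0.001, 0, 0, 0, 0.4, -0.0004, 0.0003, 0.001, 0, 0, 0, 0.4])

```text
t: 9.12
tool_pos: [0.4866, 0.3307, 0.0803]
orientation: [0.087, 2.861, -0.014]
force: [-1.1, -0.7, 0.9]
opening: 0.0498
gripper_force: 20.0
```

move_arm(deltas=[0, 0, 0.0005, 0, 0, 0, 0.4, 0, 0, 0.0008, 0, 0, 0, 0.4, 0, 0, 0.0008, 0, 0, 0, 0.4])

```text
t: 9.5
tool_pos: [0.4867, 0.3307, 0.0802]
orientation: [0.087, 2.861, -0.014]
force: [-6.9, -3.3, 9.2]
opening: 0.0496
gripper_force: 20.0
```

Run:
```python
from h import *
place(1,.0)
im,P,s=cloud("wrist"); edge(im,"terra"); print(s["force"],s["wrist_torque"],s["tool_pos"])
```

```text
delta [-0.0025 -0.0007 -0.0013] [-0.0008 -0.0003  0.0012] rows 0.0
marks [[134.6, 185.5, 158.0], [415.1, 185.5, 167.0]]
edge rows [np.int64(186), np.int64(186), np.int64(186), np.int64(186), np.int64(186), np.int64(186), np.int64(186), np.int64(186), np.int64(186), np.int64(186), np.int64(186)]
row 200 cols 226 324
row 215 cols 226 324
[-6.90456671 -3.26574706  9.22888462] [-0.39943451  0.73096798 -0.16208636] [0.48666535 0.33071668 0.08019264]
```

move_arm(deltas=[0, 0, -0.0006, 0, 0, 0, 0.4, 0, 0, -0.0006, 0, 0, 0, 0.72, 0, 0, -0.0006, 0, 0, 0, 0.72, 0, 0, -0.0006, 0, 0, 0, 0.72, 0, 0, -0.0006, 0, 0, 0, 0.72, 0, 0, -0.01, 0, 0, 0, 0.72, 0, 0, -0.05, 0, 0, 0, 0.72, 0, 0, -0.1, 0, 0, 0, 0.72, 0, 0, -0.14, 0, 0, 0, 0.72, 0, 0, -0.14, 0, 0, 0, 0.72])

```text
t: 10.8
tool_pos: [0.4496, 0.3349, 0.2196]
orientation: [0.087, 2.855, -0.006]
force: [0.1, 0.1, -0.3]
opening: 0.0669
gripper_force: 0.0
```

Run:
```python
from h import *
im,P,s=cloud("wrist"); save("w6",im); marks(P,im); print(s["t"],s["opening"],s["tool_pos"])
m=masks(im)["terra"]&(P[...,2]>.04)&(P[...,2]<.12)&(abs(P[...,1]-.33)<.05); fit(P,m,"terra")
delta([.455,.05,.26],pose(144)); delta([.471,-.012,.15],pose(144))
```

```text
red [348.3 153.4] 45 [458.8 402.1  58.5]
red [195.  153.5] 44 [450.2 261.9  58.3]
red [196.6 207.5] 41 [495.7 259.1  78.4]
red [346.9 207.5] 43 [504.4 399.3  78.7]
10.8 0.06692816534460337 [0.44963478 0.33491525 0.21957164]
terra uv [272 195] n 4331 c [490.4 329.8] size [76.5 48.9] long axis deg -3.6 z 73.8 mean [489.2 329.9]
delta [-0.0345 -0.2831 -0.0357] [0.0821 0.2742 0.5639] rows 4.6
delta [-0.0228 -0.3443  0.0753] [0.0821 0.2742 0.5639] rows 5.7
```

move_arm(deltas=[-0.023, -0.344, 0.075, 0.082, 0.274, 0.564, 0.72, -0.023, -0.344, 0.075, 0.082, 0.274, 0.564, 0.72, -0.023, -0.344, 0.075, 0.082, 0.274, 0.564, 0.72, -0.023, -0.344, 0.075, 0.082, 0.274, 0.564, 0.85, -0.023, -0.344, 0.075, 0.082, 0.274, 0.564, 0.85, -0.023, -0.344, 0.075, 0.082, 0.274, 0.564, 0.85, -0.023, -0.344, 0.075, 0.082, 0.274, 0.564, 0.85, -0.023, -0.344, 0.075, 0.082, 0.274, 0.564, 0.85])

```text
t: 11.85
tool_pos: [0.4694, -0.0125, 0.1476]
orientation: [-0.972, -2.983, 0.006]
force: [-0.5, 0.4, 1.0]
opening: 0.0792
gripper_force: 0.0
```

Run:
```python
from look import *
look("celadon","w7",(.02,.06))
delta([.471,-.0115,.0425],pose(144))
```

```text
11.85 [ 0.4694 -0.0125  0.1476] 143.98
delta [-0.001   0.0017  0.1055] [-0.0044 -0.0022 -0.0003] rows 1.7
```

Run:
```python
import cv2
im=cv2.imread("pics/w7.png"); h=cv2.cvtColor(im,cv2.COLOR_BGR2HSV)
for r in range(130,250,12): print(r,[h[r,c].tolist() for c in (235,255,275,295,330)])
```

```text
130 [[15, 104, 209], [15, 105, 187], [13, 8, 219], [20, 7, 218], [15, 104, 191]]
142 [[15, 106, 193], [17, 8, 222], [10, 3, 227], [10, 3, 226], [17, 8, 220]]
154 [[17, 8, 220], [15, 7, 221], [8, 4, 227], [8, 5, 225], [15, 5, 223]]
166 [[10, 3, 228], [66, 55, 181], [67, 56, 182], [67, 54, 180], [20, 11, 216]]
178 [[10, 3, 225], [67, 55, 181], [67, 55, 180], [67, 55, 180], [12, 6, 223]]
190 [[8, 4, 227], [68, 56, 179], [68, 57, 179], [68, 54, 180], [12, 6, 221]]
202 [[15, 5, 226], [67, 57, 179], [67, 55, 180], [67, 54, 179], [12, 6, 221]]
214 [[12, 6, 225], [68, 57, 179], [66, 53, 177], [68, 56, 159], [15, 5, 223]]
226 [[18, 6, 222], [67, 56, 178], [67, 56, 179], [67, 55, 177], [0, 2, 226]]
238 [[10, 3, 227], [67, 56, 178], [67, 55, 176], [68, 56, 178], [15, 5, 222]]
```

View pics/w7.png

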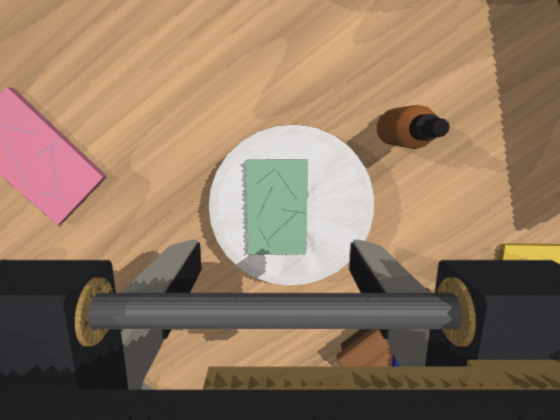

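The green tile is fully visible on the turntable at (276,207) and square to the image. Saturation is only about 55, so I'll loosen the mask.

```bash
sed -i 's/"celadon":(abs(H-70)<20)&(S>60)/"celadon":(abs(H-70)<20)\&(S>35)/' h.py
python3 - <<'E'
from look import *
im,P,s=look("celadon","w7b",(.02,.06))
m=masks(im)["celadon"]; 
r,c=np.where(m&(P[...,2]>.02)); pts=np.stack([c,r],1).astype(np.float32); print(cv2.minAreaRect(pts))
E
```

```text
11.9 [ 0.4697 -0.012   0.148 ] 144.03
celadon uv [276 207] n 5618 c [470.6 -12.1] size [79.6 49.5] long axis deg -36.0 z 35.4 mean [469.3 -11.1]
((275.5, 206.5), (93.0, 61.0), 90.0)
```

move_arm(deltas=[-0.0007, 0.0003, 0.055, 0, 0, 0, 0.85, -0.0007, 0.0003, 0.095, 0, 0, 0, 0.85, -0.0007, 0.0003, 0.105, 0, 0, 0, 0.85, -0.0007, 0.0003, 0.105, 0, 0, 0, 0.4, -0.0007, 0.0003, 0.105, 0, 0, 0, 0.4, -0.0007, 0.0003, 0.105, 0, 0, 0, 0.4, -0.0007, 0.0003, 0.105, 0, 0, 0, 0.4, -0.0007, 0.0003, 0.105, 0, 0, 0, 0.4, -0.0007, 0.0003, 0.105, 0, 0, 0, 0.4, -0.0007, 0.0003, 0.105, 0, 0, 0, 0.4], squeeze=20)

```text
t: 13.2
tool_pos: [0.4712, -0.0133, 0.0445]
orientation: [-0.972, -2.987, 0.005]
force: [-0.7, 1.9, 6.4]
opening: 0.0497
gripper_force: 19.9
```

Run:
```python
from h import *
s=robot.read_state(); print(s["gripper_force"],s["opening"],s["tool_pos"]); [print((robot.read_state()["tool_pos"]).round(4)) for _ in range(1)]
```

```text
19.878930151462555 0.049652649915206126 [ 0.47115462 -0.01333642  0.04449695]
[ 0.4712 -0.0133  0.0445]
```

move_arm(deltas=[0, 0, -0.02, 0, 0, 0, 0.4, 0, 0, -0.08, 0, 0, 0, 0.4, 0, 0, -0.14, 0, 0, 0, 0.4, 0, 0, -0.18, 0, 0, 0, 0.4])

```text
t: 13.7
tool_pos: [0.4717, -0.013, 0.2268]
orientation: [0.972, 2.987, -0.005]
force: [-0.1, 0.3, -0.9]
opening: 0.0494
gripper_force: 19.9
```

Run:
```python
from h import *
im,P,s=cloud("wrist"); edge(im,"celadon"); held("celadon",im,P,s); print(s["t"],s["force"],s["opening"],s["gripper_force"],s["tool_pos"])
L[2]=[.4998,.3293,.0795]
place(2,.06,.0137)
```

```text
marks []
edge rows [np.int64(174), np.int64(175), np.int64(175), np.int64(175), np.int64(175), np.int64(176), np.int64(176), np.int64(176), np.int64(177), np.int64(177), np.int64(177)]
row 200 cols 228 326
row 215 cols 228 325
face x max 41.7 y [-24.   25.6] z at top [ 7.9  8.7  9.2  9.7 10.5]
15 25 y edges [-22.8  25.5] z 9.2
30 38 y edges [-22.3  25.9] z 9.2
13.7 [-0.1401143   0.34423845 -0.94354082] 0.04942376773343873 19.90052729845047 [ 0.47165501 -0.01304681  0.2267678 ]
delta [0.1658 0.302  0.0695] [-0.081  -0.2644 -0.5631] rows 5.6
```

The green tile sits about 4 mm forward in the grip and is turned slightly, by about 2°. I'll compensate for both against the marks.

Run:
```python
from h import *
L[2]=[.4998,.3293,.0795]
place(2,.05,.015,dx=.0043)
```

```text
delta [0.1603 0.3055 0.0768] [-0.081  -0.2644 -0.5631] rows 5.7
```

move_arm(deltas=[0.16, 0.305, 0.02, -0.081, -0.264, -0.563, 0.4, 0.16, 0.305, 0.02, -0.081, -0.264, -0.563, 0.4, 0.16, 0.305, 0.02, -0.081, -0.264, -0.563, 0.4, 0.16, 0.305, 0.02, -0.081, -0.264, -0.563, 0.4, 0.16, 0.305, 0.02, -0.081, -0.264, -0.563, 0.4, 0.16, 0.305, 0.05, -0.081, -0.264, -0.563, 0.4, 0.16, 0.305, 0.077, -0.081, -0.264, -0.563, 0.4, 0.16, 0.305, 0.077, -0.081, -0.264, -0.563, 0.4, 0.16, 0.305, 0.077, -0.081, -0.264, -0.563, 0.4])

```text
t: 14.88
tool_pos: [0.5212, 0.3274, 0.1463]
orientation: [0.09, 2.87, -0.01]
force: [-0.4, -0.4, -0.1]
opening: 0.0496
gripper_force: 19.9
```

```bash
cat >> h.py <<'E'
def rel(im,kind,under):
    # marks and edge in tool coords by pixel rays; marks assumed at tool z = under+up (from marks spacing 141 mm)
    m=robot.camera_model("wrist"); K=np.array(m["K"]); T=np.array(m["tool_from_camera"])
    def ray(u,v): return T[:3,:3]@np.linalg.solve(K,[u,v,1.])
    M=masks(im); n,l,st,ce=cv2.connectedComponentsWithStats(M["red"].astype(np.uint8)); c=[ce[i] for i in range(1,n) if 15<st[i,4]<400]
    for a in c:
        for b in c:
            if a[0]<200 and b[0]>340 and abs(a[1]-b[1])<8:
                ra,rb=ray(*a),ray(*b); t=.141/np.linalg.norm(ra-rb); p,q=T[:3,3]+t*ra,T[:3,3]+t*rb; mid=(p+q)/2
                print("marks mid (tool mm)",(mid*1000).round(1),"angle deg",np.degrees(np.arctan2(-(q-p)[0],(q-p)[1])).round(2),"row",a[1].round(1),"up",round((mid[2]-under)*1000,1))
    k=M[kind]; cols=np.arange(236,316,4); r=[]
    for x in cols:
        col=k[:,x].astype(int); s=np.where(np.convolve(col,np.ones(12),"valid")==12)[0]; s=s[s>140]; r.append(s[0] if len(s) else np.nan)
    r=np.array(r,float)-.5; g=abs(r-np.nanmedian(r))<6; f=np.polyfit(cols[g],r[g],1)
    def at(u,v): d=ray(u,v); return T[:3,3]+d*(under-T[2,3])/d[2]
    e1,e2=at(240,np.polyval(f,240)),at(310,np.polyval(f,310))
    print("edge x (tool mm)",(500*(e1+e2)[0]).round(1),"angle deg",np.degrees(np.arctan2(-(e2-e1)[0],(e2-e1)[1])).round(2),"rows",r.tolist())
    zs=[]
    for row in (196,204,212,220,228):
        c=np.where(k[row,190:370])[0]+190
        c1=np.percentile(c,0),np.percentile(c,100); top=under-.007
        d=[ray(x+o,row) for x,o in zip(c1,(-.5,.5))]; zs.append([1000*(T[1,3]+e[1]*(top-T[2,3])/e[2]) for e in d])
    print("side y",np.round(zs,1).tolist(),"mid",np.mean(zs).round(2))
E
python3 - <<'E'
from h import *
L[2]=[.4998,.3293,.0795]
im,P,s=cloud("wrist"); save("w8",im); rel(im,"celadon",.015); marks(P,im); print(s["force"],s["tool_pos"]); place(2,.003,.015,dx=.0043)
E
```

```text
marks mid (tool mm) [87.9  0.7 67.6] angle deg -0.1 row 89.5 up 52.6
marks mid (tool mm) [38.5  0.6 60.2] angle deg 0.01 row 169.7 up 45.2
marks mid (tool mm) [-11.1   0.6  52.9] angle deg 0.05 row 246.5 up 37.9
edge x (tool mm) 41.7 angle deg 2.46 rows [173.5, 173.5, 173.5, 174.5, 174.5, 174.5, 174.5, 174.5, 175.5, 175.5, 175.5, 175.5, 175.5, 175.5, 175.5, 176.5, 176.5, 176.5, 176.5, 176.5]
side y [[-23.7, 25.1], [-23.9, 24.7], [-24.0, 24.9], [-24.2, 24.5], [-24.3, 24.2]] mid 0.34
red [163.8  89.5] 101 [450.3 262.3  58.4]
red [388.9  88.8] 106 [458.9 402.3  58.3]
red [166.3 169.7] 91 [495.6 259.3  78.6]
red [386.5 169.5] 96 [504.4 399.6  78.7]
red [169.2 246.5] 92 [541.1 256.6  98.8]
red [384.  246.5] 90 [549.9 396.7  99.1]
[-0.3881784  -0.41024761 -0.11894614] [0.52120869 0.32744425 0.14634936]
delta [-0.0049  0.0003  0.0409] [ 0.0018 -0.0082 -0.0012] rows 0.7
```

move_arm(deltas=[-0.0032, 0.0012, 0, 0, 0, -0.043, 0.4, -0.0032, 0.0012, 0.02, 0, 0, -0.043, 0.4, -0.0032, 0.0012, 0.036, 0, 0, -0.043, 0.4, -0.0032, 0.0012, 0.041, 0, 0, -0.043, 0.4, -0.0032, 0.0012, 0.041, 0, 0, -0.043, 0.4])

```text
t: 15.55
tool_pos: [0.5345, 0.3276, 0.1057]
orientation: [0.028, 2.874, -0.02]
force: [-0.2, -0.2, -0.5]
opening: 0.0494
gripper_force: 19.9
```

Run:
```python
from h import *
L[2]=[.4998,.3293,.0795]
im,P,s=cloud("wrist"); save("w9",im); rel(im,"celadon",.015); print(s["force"],s["tool_pos"]); place(2,.0,.015,dx=.002)
```

```text
edge x (tool mm) 41.7 angle deg 2.38 rows [173.5, 173.5, 173.5, 174.5, 174.5, 174.5, 174.5, 174.5, 174.5, 174.5, 175.5, 175.5, 175.5, 175.5, 175.5, 175.5, 176.5, 176.5, 176.5, 176.5]
side y [[-23.8, 25.0], [-23.9, 24.7], [-24.1, 24.8], [-24.2, 24.5], [-24.4, 24.1]] mid 0.29
[-0.2454477  -0.15290271 -0.4968707 ] [0.53447573 0.32762409 0.10571909]
delta [-0.0009 -0.0008  0.0013] [ 0.0007 -0.0105  0.0426] rows 0.2
```

```bash
sed -i 's/abs(a\[1\]-b\[1\])<8/abs(a[1]-b[1])<25/' h.py
python3 - <<'E'
from h import *
im=cv2.imread("pics/w9.png")[...,::-1].copy(); rel(im,"celadon",.015)
E
```

```text
marks mid (tool mm) [89.7  3.4 25.1] angle deg 2.48 row 70.7 up 10.1
marks mid (tool mm) [40.2  1.  17.3] angle deg 2.34 row 171.8 up 2.3
edge x (tool mm) 41.7 angle deg 2.38 rows [173.5, 173.5, 173.5, 174.5, 174.5, 174.5, 174.5, 174.5, 174.5, 174.5, 175.5, 175.5, 175.5, 175.5, 175.5, 175.5, 176.5, 176.5, 176.5, 176.5]
side y [[-23.8, 25.0], [-23.9, 24.7], [-24.1, 24.8], [-24.2, 24.5], [-24.4, 24.1]] mid 0.29
```

move_arm(deltas=[-0.0013, 0, 0, 0, 0, 0, 0.4, -0.0013, 0, 0.001, 0, 0, 0, 0.4, -0.0013, 0, 0.0018, 0, 0, 0, 0.4, -0.0013, 0, 0.0018, 0, 0, 0, 0.4])

```text
t: 16.1
tool_pos: [0.5365, 0.328, 0.1053]
orientation: [0.027, 2.873, -0.019]
force: [0.4, -0.4, -1.4]
opening: 0.0497
gripper_force: 19.9
```

Run:
```python
from h import *
im,P,s=cloud("wrist"); save("w10",im); rel(im,"celadon",.015); print(s["force"],s["tool_pos"])
```

```text
marks mid (tool mm) [91.6  2.9 23.9] angle deg 2.51 row 66.2 up 8.9
marks mid (tool mm) [42.1  0.6 16.9] angle deg 2.37 row 168.1 up 1.9
edge x (tool mm) 41.7 angle deg 2.38 rows [173.5, 173.5, 173.5, 174.5, 174.5, 174.5, 174.5, 174.5, 174.5, 174.5, 175.5, 175.5, 175.5, 175.5, 175.5, 175.5, 176.5, 176.5, 176.5, 176.5]
side y [[-23.8, 25.0], [-23.9, 24.7], [-24.1, 24.8], [-24.2, 24.5], [-24.4, 24.1]] mid 0.29
[ 0.41555919 -0.4106606  -1.42239871] [0.53651989 0.32799861 0.10532054]
```

move_arm(deltas=[0.0003, 0, 0.0008, 0, 0, 0, 0.4, 0.0003, 0, 0.0015, 0, 0, 0, 0.4, 0.0003, 0, 0.0015, 0, 0, 0, 0.4])

```text
t: 16.52
tool_pos: [0.5368, 0.3281, 0.1048]
orientation: [0.027, 2.872, -0.019]
force: [-5.0, -1.4, 7.2]
opening: 0.0496
gripper_force: 19.9
```

Run:
```python
from h import *
im,P,s=cloud("wrist"); save("w11",im); rel(im,"celadon",.015); print(s["force"],s["tool_pos"])
```

```text
marks mid (tool mm) [91.7  2.8 23.3] angle deg 2.54 row 65.7 up 8.3
marks mid (tool mm) [42.2  0.6 16.3] angle deg 2.36 row 168.2 up 1.3
edge x (tool mm) 41.8 angle deg 2.24 rows [173.5, 173.5, 173.5, 174.5, 174.5, 174.5, 174.5, 174.5, 174.5, 174.5, 175.5, 175.5, 175.5, 175.5, 175.5, 175.5, 175.5, 176.5, 176.5, 176.5]
side y [[-23.8, 25.0], [-23.9, 24.7], [-24.1, 24.8], [-24.2, 24.5], [-24.4, 24.1]] mid 0.29
[-5.04169493 -1.38551303  7.16743544] [0.53676545 0.32810567 0.10482031]
```

move_arm(deltas=[0, 0, -0.001, 0, 0, 0, 0.4, 0.0006, -0.0004, -0.001, 0, 0, 0, 0.4, 0.0006, -0.0004, -0.0003, 0, 0, 0, 0.4, 0.0006, -0.0004, -0.0003, 0, 0, 0, 0.4])

```text
t: 17.08
tool_pos: [0.536, 0.3277, 0.1045]
orientation: [0.027, 2.872, -0.019]
force: [-4.6, -1.7, 6.1]
opening: 0.0495
gripper_force: 19.9
```

Run:
```python
from h import *
im,P,s=cloud("wrist"); save("w12",im); rel(im,"celadon",.0163); print(s["force"],s["tool_pos"])
```

```text
marks mid (tool mm) [90.8  3.2 23.2] angle deg 2.48 row 67.6 up 6.9
marks mid (tool mm) [41.4  0.9 15.9] angle deg 2.33 row 169.8 up -0.4
edge x (tool mm) 41.6 angle deg 2.24 rows [173.5, 173.5, 173.5, 174.5, 174.5, 174.5, 174.5, 174.5, 174.5, 174.5, 175.5, 175.5, 175.5, 175.5, 175.5, 175.5, 175.5, 176.5, 176.5, 176.5]
side y [[-24.0, 25.2], [-24.1, 24.9], [-24.3, 25.1], [-24.4, 24.7], [-24.6, 24.3]] mid 0.29
[-4.60112162 -1.69066541  6.10422811] [0.535962   0.32766983 0.10451119]
```

Matched within 0.3 mm. Releasing and retreating.

move_arm(deltas=[0, 0, -0.0003, 0, 0, 0, 0.4, 0, 0, -0.0003, 0, 0, 0, 0.72, 0, 0, -0.0003, 0, 0, 0, 0.72, 0, 0, -0.0003, 0, 0, 0, 0.72, 0, 0, -0.0003, 0, 0, 0, 0.72, 0, 0, -0.01, 0, 0, 0, 0.72, 0, 0, -0.05, 0, 0, 0, 0.72, 0, 0, -0.1, 0, 0, 0, 0.72, 0, 0, -0.12, 0, 0, 0, 0.72, 0, 0, -0.12, 0, 0, 0, 0.72])

```text
t: 18.38
tool_pos: [0.5049, 0.3302, 0.2219]
orientation: [0.027, 2.869, -0.016]
force: [-0.1, 0.0, -0.2]
opening: 0.067
gripper_force: 0.0
```

```bash
cat >> h.py <<'E'
def laid(kinds):
    im,P,s=cloud("wrist"); marks(P,im); print(s["t"],s["opening"],s["tool_pos"])
    for k in kinds:
        m=masks(im)[k]&(P[...,2]>.035)&(P[...,2]<.16)&(abs(P[...,1]-.33)<.05); fit(P,m,k)
    return im
E
python3 - <<'E'
from h import *
save("w13",laid(["terra","celadon"]))
delta([.670,.008,.15],pose(144))
E
```

```text
red [194.7  88.7] 54 [450.2 262.2  58.4]
red [360.9  96.1] 53 [458.9 402.1  58.6]
red [193.7 148.8] 53 [495.7 259.3  78.7]
red [357.1 155.6] 45 [504.3 399.5  78.7]
red [192.4 206.7] 47 [541.1 256.2  99. ]
red [353.1 213. ] 51 [549.8 396.4  98.8]
18.375 0.06695316083460914 [0.5048808  0.33024191 0.2219185 ]
terra uv [278 122] n 3428 c [476.3 330.8] size [49.  47.3] long axis deg 86.3 z 70.2 mean [475.7 330.8]
celadon uv [275 197] n 5032 c [536.3 327. ] size [77.1 49.4] long axis deg -3.3 z 94.0 mean [534.6 327. ]
delta [-0.1466 -0.3174  0.1161] [0.0721 0.2643 0.6057] rows 5.9
```

View pics/w13.png

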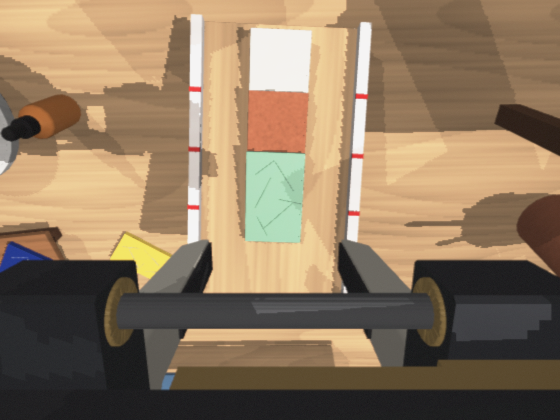

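The view shows green on the middle line at (275,197), with its edge between the marks at (194,149) and (357,156), and terracotta and white below it. All are aligned and square. Now for the blue tile on the riser.

move_arm(deltas=[-0.147, -0.317, 0.116, 0.072, 0.264, 0.606, 0.72, -0.147, -0.317, 0.116, 0.072, 0.264, 0.606, 0.72, -0.147, -0.317, 0.116, 0.072, 0.264, 0.606, 0.72, -0.147, -0.317, 0.116, 0.072, 0.264, 0.606, 0.85, -0.147, -0.317, 0.116, 0.072, 0.264, 0.606, 0.85, -0.147, -0.317, 0.116, 0.072, 0.264, 0.606, 0.85, -0.147, -0.317, 0.116, 0.072, 0.264, 0.606, 0.85, -0.147, -0.317, 0.116, 0.072, 0.264, 0.606, 0.85])

```text
t: 19.42
tool_pos: [0.6689, 0.0082, 0.1476]
orientation: [-0.972, -2.983, 0.001]
force: [-0.4, 0.3, 0.4]
opening: 0.0788
gripper_force: 0.0
```

Run:
```python
from look import *
for i in range(2):
    im,P,s=look("cobalt","w14",(.02,.06))
    m=masks(im)["cobalt"]&(P[...,2]>.02)&(P[...,2]<.06)&(abs(P[...,0]-.67)<.06)
    r,c=np.where(m); print(cv2.minAreaRect(np.stack([c,r],1).astype(np.float32)))
    R0=Ro.from_rotvec(s["orientation"]); Q=((P-s["tool_pos"])@R0.as_matrix())[m]*1000
    print("tool frame",cv2.minAreaRect(Q[:,:2].astype(np.float32)), Q[:,2].mean(), cv2.minAreaRect(Q[abs(Q[:,2]-np.median(Q[:,2]))<3][:,:2].astype(np.float32)))
print(s["q"]); delta([.67,.008,.0415],pose(144))
```

```text
19.425 [0.6689 0.0082 0.1476] 143.99
cobalt uv [276 207] n 5274 c [670.2   9.2] size [79.3 48.9] long axis deg -35.8 z 35.4 mean [668.9  10.1]
((276.0, 206.5), (93.0, 60.0), 90.0)
tool frame ((-0.8580703735351562, 1.8231143951416016), (48.85673141479492, 79.3265151977539), 89.70573425292969) 112.23263877422761 ((-0.8580703735351562, 1.8231143951416016), (48.85673141479492, 79.3265151977539), 89.70573425292969)
19.475 [0.6692 0.009  0.1486] 144.04
cobalt uv [275 207] n 5236 c [670.2   9.2] size [79.5 48.8] long axis deg -35.8 z 35.4 mean [668.8  10.2]
((275.0, 206.5), (93.0, 60.0), 90.0)
tool frame ((-0.9664077758789062, 0.9186153411865234), (48.781272888183594, 79.49109649658203), 89.74750518798828) 113.18812687461667 ((-0.9664077758789062, 0.9186153411865234), (48.781272888183594, 79.49109649658203), 89.74750518798828)
[-6.31787541e-02  3.64263646e-01  1.36466190e+00  1.19503739e-04
  1.41550918e+00 -1.00544831e+00]
delta [-0.0015 -0.0008  0.1078] [-0.0008 -0.0014  0.0006] rows 1.7
```

move_arm(deltas=[0.001, 0.0005, 0.055, 0, 0, 0, 0.85, 0.001, 0.0005, 0.095, 0, 0, 0, 0.85, 0.001, 0.0005, 0.107, 0, 0, 0, 0.85, 0.001, 0.0005, 0.107, 0, 0, 0, 0.85, 0.001, 0.0005, 0.107, 0, 0, 0, 0.4, 0.001, 0.0005, 0.107, 0, 0, 0, 0.4, 0.001, 0.0005, 0.107, 0, 0, 0, 0.4, 0.001, 0.0005, 0.107, 0, 0, 0, 0.4, 0.001, 0.0005, 0.107, 0, 0, 0, 0.4, 0.001, 0.0005, 0.107, 0, 0, 0, 0.4, 0.001, 0.0005, 0.107, 0, 0, 0, 0.4], squeeze=20)

```text
t: 20.9
tool_pos: [0.6699, 0.0092, 0.0437]
orientation: [0.971, 2.987, -0.0]
force: [-1.3, -0.3, 5.1]
opening: 0.0495
gripper_force: 20.0
```

move_arm(deltas=[0, 0, -0.02, 0, 0, 0, 0.4, 0, 0, -0.08, 0, 0, 0, 0.4, 0, 0, -0.14, 0, 0, 0, 0.4, 0, 0, -0.18, 0, 0, 0, 0.4])

```text
t: 21.4
tool_pos: [0.6706, 0.0091, 0.2284]
orientation: [0.97, 2.983, 0.001]
force: [-0.2, 0.6, -1.1]
opening: 0.0497
gripper_force: 20.0
```

Run:
```python
from h import *
im,P,s=cloud("wrist"); save("w15",im); rel(im,"cobalt",.0125); held("cobalt",im,P,s); print(s["t"],s["force"],s["opening"],s["gripper_force"],s["tool_pos"])
L[3]=[.5455,.3265,.0997]
place(3,.05,.013,dx=0)
```

```text
edge x (tool mm) 39.2 angle deg -1.02 rows [180.5, 180.5, 180.5, 180.5, 180.5, 180.5, 180.5, 180.5, 180.5, 180.5, 180.5, 179.5, 179.5, 179.5, 179.5, 179.5, 179.5, 179.5, 179.5, 179.5]
side y [[-23.4, 24.8], [-23.6, 24.4], [-23.7, 24.6], [-23.4, 24.2], [-23.5, 24.3]] mid 0.46
face x max 39.5 y [-23.8  24.8] z at top [7.1 7.8 8.3 8.8 9.6]
15 25 y edges [-23.5  24.3] z 8.3
30 38 y edges [-23.4  24.5] z 8.3
21.4 [-0.20072811  0.63488204 -1.05780102] 0.049726772116396985 19.99861568212509 [0.67056672 0.00908362 0.22838937]
delta [0.2723 0.193  0.0617] [-0.0763 -0.2604 -0.5634] rows 5.4
```

move_arm(deltas=[0.273, 0.193, 0.01, -0.076, -0.26, -0.563, 0.4, 0.273, 0.193, 0.01, -0.076, -0.26, -0.563, 0.4, 0.273, 0.193, 0.01, -0.076, -0.26, -0.563, 0.4, 0.273, 0.193, 0.01, -0.076, -0.26, -0.563, 0.4, 0.273, 0.193, 0.01, -0.076, -0.26, -0.563, 0.4, 0.273, 0.193, 0.03, -0.076, -0.26, -0.563, 0.4, 0.273, 0.193, 0.06, -0.076, -0.26, -0.563, 0.4, 0.273, 0.193, 0.06, -0.076, -0.26, -0.563, 0.4, 0.273, 0.193, 0.06, -0.076, -0.26, -0.563, 0.4])

```text
t: 22.58
tool_pos: [0.563, 0.3257, 0.1646]
orientation: [0.09, 2.872, -0.012]
force: [-0.0, 1.0, -0.4]
opening: 0.0495
gripper_force: 20.0
```

Run:
```python
from h import *
L[3]=[.5455,.3265,.0997]
im,P,s=cloud("wrist"); save("w16",im); rel(im,"cobalt",.0145); print(s["t"],s["force"],s["tool_pos"]); place(3,.004,.0145,dx=-.001)
```

```text
marks mid (tool mm) [132.9  -0.3  74.1] angle deg -0.1 row 12.6 up 59.6
marks mid (tool mm) [83.4 -0.2 67. ] angle deg 0.04 row 96.5 up 52.5
marks mid (tool mm) [34.  -0.  59.5] angle deg -0.07 row 177.0 up 45.0
edge x (tool mm) 39.2 angle deg 0.77 rows [180.5, 179.5, 179.5, 179.5, 180.5, 179.5, 179.5, 179.5, 180.5, 180.5, 180.5, 180.5, 180.5, 180.5, 180.5, 180.5, 180.5, 180.5, 180.5, 180.5]
side y [[-24.6, 23.5], [-24.8, 23.7], [-24.4, 23.3], [-24.6, 23.5], [-24.7, 23.6]] mid -0.56
22.575 [-0.04489919  1.03537445 -0.39867547] [0.56295366 0.32571171 0.16462829]
delta [-0.0041 -0.0004  0.0395] [ 0.0008 -0.0102 -0.0015] rows 0.6
```

move_arm(deltas=[-0.0045, 0.0005, 0, 0, -0.008, 0, 0.4, -0.0045, 0.0005, 0.02, 0, -0.008, 0, 0.4, -0.0045, 0.0005, 0.036, 0, -0.008, 0, 0.4, -0.0045, 0.0005, 0.041, 0, -0.008, 0, 0.4, -0.0045, 0.0005, 0.041, 0, -0.008, 0, 0.4])

```text
t: 23.25
tool_pos: [0.5771, 0.3251, 0.1235]
orientation: [0.089, 2.867, -0.014]
force: [1.0, 0.6, -0.8]
opening: 0.0496
gripper_force: 20.0
```

Run:
```python
from h import *
L[3]=[.5455,.3265,.0997]
im,P,s=cloud("wrist"); save("w17",im); rel(im,"cobalt",.0150); print(s["t"],s["force"],s["tool_pos"]); place(3,0,.0150,dx=-.001)
```

```text
marks mid (tool mm) [86.3 -0.3 23.2] angle deg 0.04 row 83.6 up 8.2
marks mid (tool mm) [36.7 -0.2 16.1] angle deg -0.12 row 184.9 up 1.1
edge x (tool mm) 39.5 angle deg -0.13 rows [179.5, 180.5, 179.5, 179.5, 179.5, 179.5, 179.5, 179.5, 179.5, 179.5, 179.5, 179.5, 179.5, 179.5, 179.5, 179.5, 179.5, 179.5, 179.5, 179.5]
side y [[-24.7, 23.6], [-24.9, 23.3], [-25.0, 23.4], [-24.7, 23.5], [-24.8, 23.7]] mid -0.66
23.25 [ 1.04199297  0.58838862 -0.81322508] [0.57708721 0.32507964 0.12354992]
delta [-0.0016 -0.0008 -0.0003] [-0.0006 -0.0049 -0.0003] rows 0.0
```

move_arm(deltas=[-0.0026, 0.0004, 0, 0, 0, 0, 0.4, -0.0026, 0.0004, 0.0003, 0, 0, 0, 0.4, -0.0026, 0.0004, 0.001, 0, 0, 0, 0.4, -0.0026, 0.0004, 0.001, 0, 0, 0, 0.4])

```text
t: 23.8
tool_pos: [0.5803, 0.3257, 0.1245]
orientation: [0.089, 2.865, -0.012]
force: [-0.3, 1.6, -0.9]
opening: 0.0494
gripper_force: 20.0
```

Run:
```python
from h import *
im,P,s=cloud("wrist"); save("w18",im); rel(im,"cobalt",.0150); print(s["t"],s["force"],s["tool_pos"])
```

```text
marks mid (tool mm) [89.7 -1.1 23. ] angle deg -0.04 row 76.5 up 8.0
marks mid (tool mm) [40.1 -1.  16.3] angle deg 0.02 row 178.1 up 1.3
edge x (tool mm) 39.5 angle deg 0.05 rows [179.5, 179.5, 179.5, 179.5, 179.5, 179.5, 179.5, 179.5, 179.5, 179.5, 179.5, 179.5, 179.5, 179.5, 179.5, 179.5, 179.5, 179.5, 179.5, 179.5]
side y [[-24.7, 23.6], [-24.9, 23.3], [-25.0, 23.4], [-24.7, 23.5], [-24.8, 23.7]] mid -0.66
23.8 [-0.34788703  1.56008005 -0.9293773 ] [0.58029066 0.32569741 0.12452626]
```

move_arm(deltas=[0.0005, -0.0002, 0.0005, 0, 0, 0, 0.4, 0.0005, -0.0002, 0.0011, 0, 0, 0, 0.4, 0.0005, -0.0002, 0.0011, 0, 0, 0, 0.4])

```text
t: 24.22
tool_pos: [0.5801, 0.3255, 0.1235]
orientation: [0.089, 2.865, -0.012]
force: [-1.3, -0.4, 0.4]
opening: 0.0494
gripper_force: 20.0
```

Run:
```python
from h import *
im,P,s=cloud("wrist"); save("w19",im); rel(im,"cobalt",.0150); print(s["t"],s["force"],s["tool_pos"])
```

```text
marks mid (tool mm) [89.3 -1.  22.3] angle deg -0.04 row 77.2 up 7.3
marks mid (tool mm) [39.6 -1.  15.4] angle deg -0.07 row 179.5 up 0.4
edge x (tool mm) 39.5 angle deg 0.05 rows [179.5, 179.5, 179.5, 179.5, 179.5, 179.5, 179.5, 179.5, 179.5, 179.5, 179.5, 179.5, 179.5, 179.5, 179.5, 179.5, 179.5, 179.5, 179.5, 179.5]
side y [[-24.7, 23.6], [-24.9, 23.3], [-24.5, 23.4], [-24.7, 23.5], [-24.8, 23.7]] mid -0.61
24.225 [-1.25491308 -0.3813997   0.44909772] [0.58011656 0.32552312 0.12351766]
```

Aligned (39.5 against 39.6 mm). Lowering to contact.

move_arm(deltas=[0, -0.0003, 0.0006, 0, 0, 0, 0.4, 0, -0.0003, 0.001, 0, 0, 0, 0.4, 0, -0.0003, 0.001, 0, 0, 0, 0.4])

```text
t: 24.65
tool_pos: [0.5802, 0.3255, 0.1234]
orientation: [0.089, 2.865, -0.012]
force: [-6.9, -0.5, 7.2]
opening: 0.0495
gripper_force: 20.0
```

Run:
```python
from h import *
im,P,s=cloud("wrist"); save("w20",im); rel(im,"cobalt",.0150); print(s["t"],s["force"],s["tool_pos"])
```

```text
marks mid (tool mm) [89.3 -0.9 22.1] angle deg -0.04 row 77.1 up 7.1
marks mid (tool mm) [39.7 -1.  15. ] angle deg -0.07 row 179.5 up 0.0
edge x (tool mm) 39.5 angle deg 0.05 rows [179.5, 179.5, 179.5, 179.5, 179.5, 179.5, 179.5, 179.5, 179.5, 179.5, 179.5, 179.5, 179.5, 179.5, 179.5, 179.5, 179.5, 179.5, 179.5, 179.5]
side y [[-24.7, 23.6], [-24.9, 23.3], [-25.0, 23.4], [-24.7, 23.5], [-24.8, 23.7]] mid -0.66
24.65 [-6.90696795 -0.52643347  7.15136685] [0.58021189 0.32552952 0.12336621]
```

move_arm(deltas=[0, 0, -0.0006, 0, 0, 0, 0.4, 0, 0, -0.0006, 0, 0, 0, 0.72, 0, 0, -0.0006, 0, 0, 0, 0.72, 0, 0, -0.0006, 0, 0, 0, 0.72, 0, 0, -0.0006, 0, 0, 0, 0.72, 0, 0, -0.01, 0, 0, 0, 0.72, 0, 0, -0.05, 0, 0, 0, 0.72, 0, 0, -0.1, 0, 0, 0, 0.72, 0.03, 0, -0.14, 0, 0, 0, 0.72, 0.03, 0, -0.14, 0, 0, 0, 0.72])

```text
t: 25.95
tool_pos: [0.5136, 0.331, 0.2543]
orientation: [0.088, 2.859, -0.006]
force: [0.0, -0.2, -0.6]
opening: 0.0671
gripper_force: 0.0
```

Run:
```python
from h import *
im=laid(["terra","celadon","cobalt"]); save("w21",im)
for n in (1,2,3):
    l=[[.4544,.3321],[.5,.3293],[.5455,.3265]][n-1]; a=np.radians(PSI); print("ideal top centre",n,(1000*(np.array(l)+(.04*.9613-.007*.2756)*np.array([np.cos(a),np.sin(a)]))).round(1))
```

```text
red [194.4  73.7] 51 [450.2 262.   58.2]
red [349.   73.5] 42 [458.8 402.6  58.4]
red [196.  129.5] 44 [495.6 259.3  78.5]
red [347.5 129.5] 40 [504.4 399.5  78.7]
red [197.2 184. ] 32 [541.4 256.2  99. ]
red [346.2 183.5] 42 [550.  396.6  98.9]
25.95 0.06708203250618341 [0.51361949 0.33099907 0.25429583]
terra uv [272 101] n 2972 c [476.2 330.7] size [48.9 46.8] long axis deg 86.1 z 70.1 mean [475.6 330.8]
celadon uv [272 157] n 2828 c [522.4 327.7] size [49.4 48.2] long axis deg 86.3 z 90.5 mean [521.7 327.6]
celadon uv [269 357] n 451 c [876.4 300. ] size [43.4 39.7] long axis deg -0.1 z 45.9 mean [874.4 300.4]
cobalt uv [272 224] n 3716 c [582.3 324.5] size [76.5 48. ] long axis deg -3.1 z 114.5 mean [580.7 324.7]
ideal top centre 1 [490.9 329.8]
ideal top centre 2 [536.5 327. ]
ideal top centre 3 [582.  324.2]
```

View pics/w21.png

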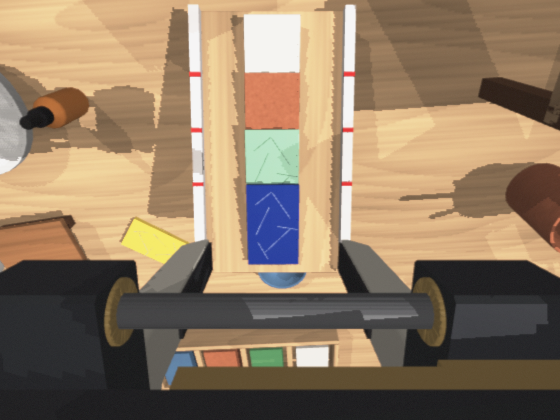

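All three tiles lie on their lines: the lower edges are at rows 73, 129 and 184, level with their marks, and the tiles are centred and square. Handing in.

```bash
python3 -c "
from plant import robot
print(robot.close_job())"
```

```text
the job is handed in; nothing more can be done
None
```

The terracotta, green and blue tiles were laid in that order on the lowest, middle and top lines, each within about 1 mm and 0.5° of its marks, and the job was handed in at 26 s with the gripper open and clear.

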